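Load the label reel on the bottle labeller's unwinder

TASK

Load the full reel of labels (not the used-up one) onto the upright spindle of the red unwinder, neck and orange pegs up: lower it on without dropping it, turn it until its slots find the three keys underneath, and press it down so that it sits fully home and level on the drive plate. Let go of it, and leave the other things on the bench where they are.

Things in the scene. Friction and masses are not known exactly. Their poses are not given: they have to be found in the camera images.
- reel: Full label reel, 0.4 to 0.65 kg, 84 mm high, upright. Origin: centre of underside; z up along the straight-through bore, 39 mm diameter. Upwards: black foot 120 mm across, z 0 to 12; cream paper roll, 108 mm diameter, z 12 to 52; black top flange, 120 mm diameter, z 52 to 56; tubular neck z 56 to 84. Turning it on the keys takes 3 to 12 N at a peg.
- reel_neck (a point): Centre of the top rim of the reel's black neck, 84 mm above the underside, on its axis. The neck is a tube 52 mm outside, 39 mm inside, standing 28 mm above the top flange: grip it here from above. Same axes as the reel.
- reel_peg (a point): Centre of the top of one of the three orange pegs on the reel's top flange: 12 mm diameter, 26 mm tall (z 56 to 82), axes 50 mm from the reel's axis, at 0 (this one), 120 and 240 degrees from the reel's x. They may be pushed to turn the reel. Under each peg the foot has a radial slot, 14 mm wide, 12 mm deep, open at the bottom and the rim.
- seat (a point): Centre of the dark drive plate's top face (112 mm diameter), on the spindle axis, z up, 22 mm above the bench. A reel fully home has its origin here. The unwinder is fixed: a red base plate 150 x 150 x 18 mm under the drive plate. Three rigid radial keys stand on the drive plate, 120 degrees apart, 28 to 44 mm from the axis, 9 mm wide, 10 mm high.
- spindle_top (a point): Top of the steel spindle, 75 mm above seat. Spindle 36 mm diameter up to 59 mm above seat, then tapering to 22 mm at the top. The keys' direction differs every time and is NOT given by any frame here: a lowered reel usually stops on the keys 10 mm short of home and must be turned (at most 120 degrees, either way) until its slots drop over them; then the keys stop it turning.
- empty_reel: Used-up reel, bystander, 0.2 kg: the same black flanges (120 mm) and neck, 84 mm high, but a thin brown core in place of the paper roll, and no pegs. Origin: centre of the underside. Full and used-up reel stand on the bench in either order.
- bottle_a: Green wine bottle standing, bystander, 74 mm diameter, 300 mm high. Origin: centre of the underside.
- bottle_b: Amber wine bottle with paper label standing, bystander, 74 mm diameter, 300 mm high. Origin: centre of the underside.
- glue_jar: White glue jar, bystander, 70 mm diameter, 90 mm high. Origin: centre of the underside.
- mallet: Hammer lying on the bench, bystander, 240 mm long. Origin: under its middle.
- tasting_cup: Blue ceramic tasting cup, bystander, 80 mm diameter, 70 mm high. Origin: centre of the underside.

How it is judged:
At the end, for the whole second after the job is handed in: The full reel is on the spindle (axis within 3.5 mm), neck up, its underside within 3 mm of the drive plate with the keys in its slots, level within 0.03 rad, let go and at rest; the other things are where they were (horizontal distance between reel and seat below 0.0035 m and z of reel in the frame of seat below 0.003 m and angle between reel's own z axis and vertical below 0.03 rad and linear speed of reel below 0.02 m/s and angular speed of reel below 0.1 rad/s); the robot touches nothing.
It fails at once if the full reel is dropped down the spindle (faster than 0.8 m/s while on its axis) (horizontal distance between reel and seat below 0.006 m and z of reel in the frame of seat below 0.07 m and linear speed of reel above 0.8 m/s).
It fails at once if a bystander is shifted by more than 30 mm or knocked over (distance of any of empty_reel, bottle_a, bottle_b, glue_jar, mallet, tasting_cup from where it was at the start of the episode above 0.03 m or angle between any of bottle_a, bottle_b, empty_reel, glue_jar, tasting_cup's own z axis and vertical above 0.5 rad).
It also fails if it takes over 58 s, if anything falls off the work surface, if the arm or the gripper's body presses on something with over 40 N, if the wrist force passes 120 N, or if a joint passes its speed limit or range.

ROBOT

A 7-joint arm with a two-finger parallel gripper is mounted at the origin on the work surface. World frame = base frame: x ahead of the robot, y to its left, z up, the work surface at z = 0. Lengths are in m, angles in rad, forces in N, time in s.
With the tool pointing down it reaches from about 0.425 to 0.925 m from the base axis. Payload 6.8 kg.
Tool frame: the origin (TCP) lies between the finger pads; the fingertips stand r.tcp_to_tips ahead of it and the grasp point (between the pads) is the TCP (r.tcp_to_tips is the distance from the TCP to the fingertips, in m); z points along the fingers, y is the line along which they close (so a half turn about z gives the same grasp; the last joint's range is limited). The gripper opens to 85 mm and grips with 20 to 120 N. Pads are 22 mm wide; open, the fingers measure 114 mm over their backs; the gripper's body (76 mm by 85 mm) begins 54 mm behind the grasp point. The pads swing forward as they close: fully open they stand 13 mm farther back than shut.
Start: joints at [-1.357, 0.477, 0.022, 1.555, -0.011, 1.109, -0.083], TCP at [0.213, 0.64, 0.25] pointing down, gripper open.
Joint ranges: [-2.96, 2.96], [-0.34, 2.1], [-1.41, 1.46], [0.24, 2.44], [-1.37, 4.51], [0.17, 1.92], [-2.96, 2.96]. Speed limits (rad/s): [2.39, 2.39, 3.14, 3.14, 3.14, 3.14, 3.14].

INTERFACE

Orientations are given as a rotation vector (axis times angle).
In Python, from bench import r gives the robot as it stands.
- The arm moves only by the tool servo_tool, never from a script. Its argument "commands" is a list of rows, each a list of 2 entries, a list of its own where there are three numbers: the shift along the tool's x, y, z normalised to -1 to 1, where 1 is 250 mm, then the turn, a rotation vector about the tool's x, y, z normalised to -1 to 1, where 1 is 90 degrees. In form: [[[dx, dy, dz], [ax, ay, az]], ...]. A call has 1 to 20 rows; each row is the pose to reach, as a shift and turn from the pose commanded when the call began, along the tool's axes at that moment; what a row does not reach only later rows make up. A row lasts 1/10 s, in which the tool goes at most 50 mm and 8.59 degrees, less where a joint would pass 70% of its speed; a pose out of reach is approached as far as the arm can. A call with a number of a shift or a turn outside -1 to 1 is refused whole. A call with a gripper value outside its range is refused whole. "claw" is the closure, from 0 (fully open) to 1 (shut), set as the call begins (left out, the last holds). The fingers move at their own pace and stop on an object; "squeeze" is the grip in N (left out, the last holds). Time passes only in rows, so rows that repeat a pose let the fingers close. It gives the time, the measured TCP pose, the force, the opening and the grip force at its end, in the units of the state.
- r.get_obs(): the state, without advancing time (a new reading comes with each control period).
- r.grab_frame(name): name is "side" or "top"; returns (picture, depth): 400x640x3 uint8, red, green, blue; 400x640 float32, m along the optical axis (not along the pixel's ray), 0 where there is no reading.
- r.camera_model(name): a dict with "fx", "fy", "cx", "cy" (pixels), "k1" (the pictures are not rectified: a ray, as slopes to the right and down, at radius r is drawn at 1 + k1 r^2 times it, then the intrinsics apply), "extrinsics" (4x4, takes a point from camera to world coordinates). Camera axes: x right, y down, z forward; pixel columns grow to the right and rows downward; lengths in m; the calibration is good to about 2 mm. A picture is of the moment at which its call begins. camera_model takes no time and is no camera call.
- r.hand_in(): hands the job in; it is judged then, once.
Trained networks look in the newest picture that a camera, given by its name, has taken for a name from the list of things; names that differ only in an ending like _2 or _b are one class to them, and where a whole thing is asked for, a point or a joint stands for the part that bears it (a point fixed in the world has none). Each returns a list of dicts, best first, with "confidence" (0 to 1); they miss things now and then, are a little off and sometimes report something else, mostly with a low value. They report only what shows in the picture. A call takes as long as a camera call.
- r.boxes_of(camera, target): "uv" ([column, row] in pixels, amid what is visible of it).
- r.mark_of(camera, target): "uv" ([column, row] in pixels: a listed point, or the origin of a listed thing).
The state is a dict: "clock": time; "joints": joint angles; "qvel": joint speeds; "tau": joint torques, N m; "tcp_pos": TCP position; "orientation": TCP orientation; "contact_force": force on the tool from outside, world axes, zero at the start; "moment": the same for the moment, N m; "grip_width": finger opening in m; "gripper_force": force on a finger pad.
Only numpy, scipy, OpenCV 4.12 (cv2) and the standard library are available. Lean on these libraries where they do the work, as an engineer would, in place of code of your own. Each camera call takes 0.05 s, during which the arm holds its last target. There are 200 camera calls.

## Working session

There is one attempt and no reset: what is moved stays moved. The work goes in short steps, Python scripts to look and compute and a tool call to move; the robot and the scene stay as the last step left them, time stands still between calls to the robot, and variables do not carry over. Pictures are saved under pics/ and viewed, at most 10 in all, crops included, and the job is handed in when it is done.

Besides the shell and the picture viewer there is one more tool, called as name(argument=value, ...) on one line, values as JSON. servo_tool: Moves the arm, as the interface text tells. Scaled input: -1 to 1 covers 250 mm each way for a shift and 90 degrees each way for a turn. Its arguments: {"type":"object","properties":{"commands":{"type":"array"},"claw":{"type":"number"},"squeeze":{"type":"number"}},"required":["commands"]}

```bash
mkdir -p pics; ls; cat > h.py <<'E'
import numpy as np, cv2
from bench import r
from scipy.spatial.transform import Rotation as R
def K(m): return np.array([[m["fx"],0,m["cx"]],[0,m["fy"],m["cy"]],[0,0,1.]]),np.array([m["k1"],0,0,0,0.])
def ray(cam,uv):
    m=r.camera_model(cam);k,d=K(m);E=np.array(m["extrinsics"])
    p=cv2.undistortPoints(np.array([[uv]],float),k,d)[0,0]
    return E[:3,3],E[:3,:3]@np.array([p[0],p[1],1])
def at_z(cam,uv,z):
    o,d=ray(cam,uv);return o+d*(z-o[2])/d[2]
def at_d(cam,uv,dep):
    u,v=int(round(uv[0])),int(round(uv[1]));w=dep[max(0,v-2):v+3,max(0,u-2):u+3];w=w[w>0]
    o,d=ray(cam,uv);return o+d*np.median(w) if w.size else None
def cloud(cam,dep):
    m=r.camera_model(cam);k,d=K(m);E=np.array(m["extrinsics"])
    v,u=np.mgrid[:dep.shape[0],:dep.shape[1]]
    p=cv2.undistortPoints(np.stack([u.ravel(),v.ravel()],1).astype(float)[:,None],k,d)[:,0]
    P=np.c_[p,np.ones(len(p))]*dep.ravel()[:,None]
    return (P@E[:3,:3].T+E[:3,3]).reshape(*dep.shape,3)
E
python3 - <<'E'
from h import *
np.set_printoptions(precision=4,suppress=True)
o=r.get_obs();print({k:np.round(v,4) for k,v in o.items()},r.tcp_to_tips)
for c in("side","top"):
    im,dep=r.grab_frame(c);cv2.imwrite(f"pics/{c}0.png",im[...,::-1]);print(c,np.array(r.camera_model(c)["extrinsics"]).round(3).tolist())
    zs=dict(reel_neck=.084,reel_peg=.082,seat=.022,spindle_top=.097,empty_reel=0,reel=0,bottle_a=0,glue_jar=0,mallet=0,tasting_cup=0)
    for t,z in zs.items():
        for q in r.mark_of(c,t)[:3]:
            print(t,np.round(q["uv"]),round(q["confidence"],2),"atz",at_z(c,q["uv"],z),"depth",at_d(c,q["uv"],dep))
E
```

```text
pics
{'clock': np.float64(0.0), 'joints': array([-1.3571,  0.4778,  0.0223,  1.5564, -0.0115,  1.1093, -0.0831]), 'qvel': array([-0.0001, -0.0014,  0.0024,  0.0008,  0.0014, -0.0016, -0.0021]), 'tau': array([ -0.0002, -59.6452,   1.6073, -28.1199,   0.0123,   0.0094,
        -0.    ]), 'tcp_pos': array([0.2133, 0.6398, 0.2494]), 'orientation': array([-0.5032, -3.1008,  0.0028]), 'contact_force': array([-0.0222, -0.2692,  0.4995]), 'moment': array([-0.0272, -0.0004,  0.0175]), 'gripper_force': np.float64(0.0), 'grip_width': np.float64(0.0853)} 0.019
side [[0.761, -0.325, 0.561, -0.282], [-0.648, -0.4, 0.648, -0.934], [0.014, -0.857, -0.515, 0.857], [0.0, 0.0, 0.0, 1.0]]
reel_neck [388. 253.] 0.84 atz [ 0.5331 -0.2826  0.084 ] depth [ 0.5532 -0.2665  0.0649]
reel_peg [373. 244.] 0.8 atz [ 0.5332 -0.2282  0.082 ] depth [ 0.6178 -0.155   0.0016]
seat [259. 204.] 0.97 atz [0.4659 0.2231 0.022 ] depth [0.4578 0.2106 0.031 ]
spindle_top [257. 181.] 0.64 atz [0.4771 0.2418 0.097 ] depth [ 0.5744  0.3924 -0.0004]
empty_reel [304. 247.] 0.71 atz [ 0.4519 -0.0312  0.    ] depth [ 0.4373 -0.0491
[... 1211 characters left out ...]
458  0.2328 0.0961]
empty_reel [336. 234.] 0.64 atz [ 0.4516 -0.0284  0.    ] depth [ 0.449  -0.0267  0.0555]
empty_reel [257. 147.] 0.17 atz [0.7463 0.2332 0.    ] depth [0.7255 0.2209 0.0849]
reel [411. 208.] 0.56 atz [ 0.5352 -0.2791  0.    ] depth [ 0.535  -0.2788  0.0019]
bottle_a [456. 174.] 0.76 atz [ 0.6492 -0.4289  0.    ] depth [ 0.6325 -0.4011  0.0929]
bottle_a [194. 272.] 0.57 atz [0.3333 0.434  0.    ] depth [0.3384 0.3891 0.1608]
glue_jar [257. 148.] 0.85 atz [0.7419 0.2332 0.    ] depth [0.7223 0.2214 0.0811]
mallet [378. 138.] 0.62 atz [ 0.7738 -0.1763  0.    ] depth [ 0.7684 -0.1737  0.0204]
tasting_cup [207. 179.] 0.67 atz [0.6392 0.3961 0.    ] depth [0.6387 0.3954 0.0027]
```

View pics/top0.png

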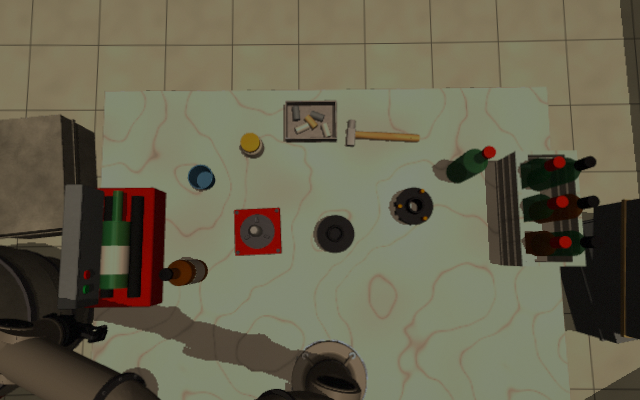

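View pics/side0.png

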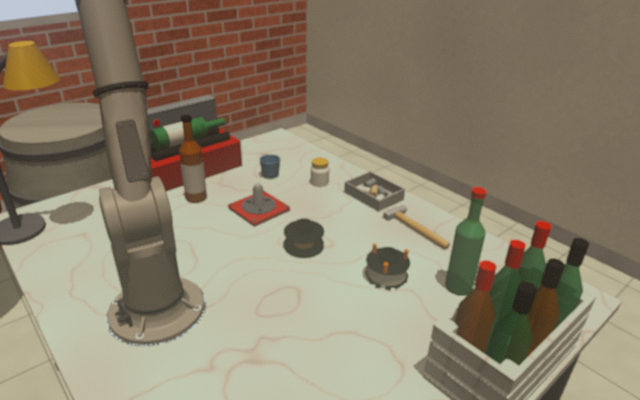

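The top view shows the full reel with orange pegs at about (413,205), the used-up reel at (335,233), the red unwinder at (258,231), and bottles at (190,271) and (470,165). The side view agrees. Next I refine the reel axis, peg directions, seat and keys.

```bash
python3 - <<'E'
from h import *
np.set_printoptions(precision=4,suppress=True)
deps=[];
for i in range(6):
    im,dep=r.grab_frame("top");deps.append(np.where(dep>0,dep,np.nan))
dep=np.nan_to_num(np.nanmedian(deps,0));P=cloud("top",dep)
def circ(c,zlo,zhi,rmax):
    m=(np.hypot(P[...,0]-c[0],P[...,1]-c[1])<rmax)&(P[...,2]>zlo)&(P[...,2]<zhi)
    pts=P[m]; (x,y),rad=cv2.minEnclosingCircle(pts[:,:2].astype(np.float32)); return len(pts),pts.mean(0),(x,y,rad)
print("reel flange",circ((.54,-.28),.045,.067,.08));print("neck",circ((.54,-.28),.074,.095,.035))
print("spindle",circ((.46,.23),.085,.11,.03));print("plate",circ((.46,.23),.02,.05,.08))
hsv=cv2.cvtColor(im,cv2.COLOR_RGB2HSV);m=((hsv[...,0]>5)&(hsv[...,0]<25)&(hsv[...,1]>140)&(hsv[...,2]>70)).astype(np.uint8)
m[:,:380]=0;m[:,450:]=0;m[:180]=0;m[230:]=0
n,l,s,c=cv2.connectedComponentsWithStats(m)
pg=[]
for i in range(1,n):
    q=at_z("top",c[i],.082);print("peg",c[i],s[i,4],q);pg.append(q)
pg=np.array(pg);
if len(pg)==3: print("centre",pg.mean(0),np.degrees(np.arctan2(*(pg-pg.mean(0))[:,1::-1].T)))
ims,ds=r.grab_frame("side");hs=cv2.cvtColor(ims,cv2.COLOR_RGB2HSV)
m=((hs[...,0]>5)&(hs[...,0]<20)&(hs[...,1]>140)&(hs[...,2]>90)).astype(np.uint8);m[:,:355]=0;m[:,420:]=0;m[:230]=0;m[285:]=0
n,l,s,c=cv2.connectedComponentsWithStats(m)
for i in range(1,n): print("side peg",c[i],s[i],"top z.082",at_z("side",(c[i][0],s[i][1]+2),.082))
# red base
m=(((hsv[...,0]<5)|(hsv[...,0]>174))&(hsv[...,1]>150)&(hsv[...,2]>80)).astype(np.uint8);m[:,:225]=0;m[:,295:]=0;m[:200]=0;m[265:]=0
y,x=np.nonzero(m);b=cv2.boxPoints(cv2.minAreaRect(np.c_[x,y].astype(np.float32)));q=np.array([at_z("top",t,.018) for t in b]);print("base",q[:,:2],q.mean(0))
print("tool axes\n",R.from_rotvec(r.get_obs()["orientation"]).as_matrix())
a=cv2.resize(im[205:260,230:290],None,fx=9,fy=9,interpolation=cv2.INTER_CUBIC)
a=cv2.convertScaleAbs(a,alpha=1.8)
b=cv2.resize(ims[165:235,220:300],None,fx=6,fy=6,interpolation=cv2.INTER_CUBIC)
b=cv2.convertScaleAbs(b,alpha=1.5)
h=495;b=cv2.resize(b,(260,int(260*b.shape[0]/b.shape[1])));cv=np.zeros((495,800,3),np.uint8);cv[:,:540]=a;cv[:b.shape[0],540:]=b
cv2.imwrite("pics/crop1.png",cv[...,::-1])
z=P[215:248,238:275,2]*1000
for row in z[::1]: print(" ".join("%3d"%v for v in row))
E
```

```text
reel flange (882, array([ 0.536 , -0.2756,  0.0549]), (0.5367168188095093, -0.27714839577674866, 0.061372146010398865))
neck (113, array([ 0.5364, -0.2743,  0.0817]), (0.5367106199264526, -0.274958074092865, 0.025698618963360786))
spindle (80, array([0.4615, 0.2272, 0.0928]), (0.46188420057296753, 0.22776763141155243, 0.015848398208618164))
plate (618, array([0.4606, 0.2275, 0.0226]), (0.4607987403869629, 0.22676871716976166, 0.07777275145053864))
peg [422.25   190.4167] 12 [ 0.5821 -0.2985  0.082 ]
peg [399.6154 205.6154] 13 [ 0.5348 -0.2264  0.082 ]
peg [424.8462 217.7692] 13 [ 0.4961 -0.3035  0.082 ]
centre [ 0.5377 -0.2762  0.082 ] [ -26.7386   93.2835 -146.6299]
side peg [374.3333 247.9167] [374 244   2   8  12] top z.082 [ 0.5307 -0.2356  0.082 ]
side peg [405.6667 253.1667] [405 250   3   8  18] top z.082 [ 0.5758 -0.3076  0.082 ]
side peg [385.4545 265.8182] [383 262   6  10  33] top z.082 [ 0.4963 -0.3081  0.082 ]
base [[0.536  0.3033]
 [0.5385 0.1547]
 [0.3905 0.1505]
 [0.3882 0.2973]] [0.4633 0.2265 0.018 ]
tool axes
 [[-0.9487  0.3163  0.    ]
 [ 0.3163  0.9487  0.    ]
 
[... 4210 characters left out ...]
  23  23  24  21  20  21  23  21  22  20  20  20  19  21  18  21  19  19  19  20  20  19  16  16  17  18  17
 19  15  16  16  16  16  16  20  23  21  19  21  20  20  19  22  18  19  20  20  22  21  20  22  20  22  17  22  21  19  21  18  14  19  17  15  14
 16  17  19  17  17  19  15  17  18  22  19  20  19  19  23  20  18  21  21  20  20  22  21  21  19  21  21  17  20  16  14  16  15  20  16  17  18
 16  17  15  16  17  14  19  18  18  17  24  18  19  21  21  20  21  18  20  21  20  21  18  19  21  19  20  21  16  15  17  20  18  16  14  17  16
 18  16  16  16  16  18  20  16  17  18  21  19  20  22  21  21  22  19  23  22  20  18  19  21  19  21  16  16  17  15  14  18  14  16  16  17  17
```

View pics/crop1.png

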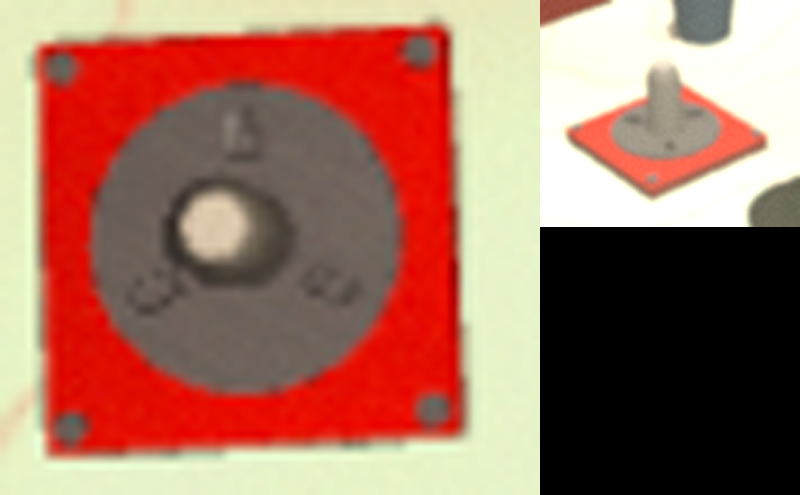

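The crop shows the keys on the drive plate clearly: one straight up in the picture at (256,220) full-frame, the others at about (247,237) and (267,236). Next I work out their angles and the approach moves.

```bash
cat >> h.py <<'E'
def go(x,y,z,yaw_deg):
    """tool y axis at yaw_deg in world (mod 180), pointing down; prints shift/turn normalised from the current pose"""
    o=r.get_obs();M=R.from_rotvec(o["orientation"]);p=np.array([x,y,z])-o["tcp_pos"]
    best=None
    for k in(0,180):
        a=np.radians(yaw_deg+k);Y=np.array([np.cos(a),np.sin(a),0]);Z=np.array([0,0,-1.]);T=R.from_matrix(np.c_[np.cross(Y,Z),Y,Z])
        v=(M.inv()*T).as_rotvec()
        if best is None or np.linalg.norm(v)<np.linalg.norm(best): best=v
    return np.round(M.inv().apply(p)/.25,3),np.round(best/(np.pi/2),4)
E
python3 - <<'E'
from h import *
np.set_printoptions(precision=4,suppress=True)
deps=[]
for i in range(5):
    im,dep=r.grab_frame("top");deps.append(np.where(dep>0,dep,np.nan))
P=cloud("top",np.nan_to_num(np.nanmean(deps,0)))
rr=np.hypot(P[...,0]-.462,P[...,1]-.2275)
# plate: grey pixels
hsv=cv2.cvtColor(im,cv2.COLOR_RGB2HSV)
m=((hsv[...,1]<90)&(rr<.066)&(P[...,2]<.026)).astype(np.uint8)
n,l,s,c=cv2.connectedComponentsWithStats(m);i=1+np.argmax(s[1:,4])
cs,_=cv2.findContours((l==i).astype(np.uint8),cv2.RETR_EXTERNAL,cv2.CHAIN_APPROX_NONE)
q=np.array([at_z("top",t,.022)[:2] for t in cs[0][:,0].astype(float)])
e=cv2.fitEllipse(q.astype(np.float32));print("plate fit",e)
c0=np.array(e[0])
m=((P[...,2]>.0265)&(P[...,2]<.036)&(rr>.024)&(rr<.05)).astype(np.uint8)
n,l,s,c=cv2.connectedComponentsWithStats(m)
for i in range(1,n):
    if s[i,4]>5:
        k=at_z("top",c[i],.032)[:2];d=k-c0;print("key",c[i],s[i,4],k,np.hypot(*d),np.degrees(np.arctan2(d[1],d[0])))
# neck ring fit
rn=np.hypot(P[...,0]-.537,P[...,1]+.276);m=((P[...,2]>.074)&(P[...,2]<.09)&(rn<.032));q=P[m][:,:2]
from scipy.optimize import least_squares
f=least_squares(lambda a:np.hypot(q[:,0]-a[0],q[:,1]-a[1])-.0228,[.537,-.276],loss="soft_l1",f_scale=.003);print("neck",f.x)
m=((P[...,2]>.078)&(rr<.025));print("spindle",P[m].mean(0))
print(go(.213,.64,.42,0), go(.46,.2,.42,4), go(.5375,-.276,.24,4),go(.5375,-.276,.079,4))
E
```

```text
plate fit ((0.46322524547576904, 0.22699283063411713), (0.1045331135392189, 0.10553129017353058), 129.57054138183594)
key [256. 220.] 15 [0.4978 0.2289] 0.034604406488961514 3.214629921849316
key [246.8    237.0667] 15 [0.4432 0.2579] 0.03685623552289345 122.94553571423904
key [266.     236.2308] 13 [0.4453 0.1964] 0.035470266523808566 -120.40744890733585
neck [ 0.5366 -0.2746]
spindle [0.462  0.2265 0.0909]
(array([ 0.001, -0.002, -0.679]), array([-0.    , -0.    ,  0.7951])) (array([-1.493, -1.359, -0.679]), array([-0.    , -0.    ,  0.7507])) (array([-2.389, -3.067,  0.041]), array([-0.    , -0.    ,  0.7507])) (array([-2.389, -3.067,  0.685]), array([-0.    , -0.    ,  0.7507]))
```

servo_tool(commands=[[[0,0,-0.2],[0,0,0]],[[0,0,-0.4],[0,0,0]],[[0,0,-0.6],[0,0,0]],[[0,0,-0.68],[0,0,0]],[[0,0,-0.68],[0,0,0]],[[-0.15,-0.13,-0.68],[0,0,0.05]],[[-0.3,-0.26,-0.68],[0,0,0.09]],[[-0.45,-0.4,-0.68],[0,0,0.09]],[[-0.6,-0.54,-0.68],[0,0,0.09]],[[-0.75,-0.68,-0.68],[0,0,0.09]],[[-0.9,-0.81,-0.68],[0,0,0.09]],[[-1,-0.9,-0.68],[0,0,0.09]],[[-1,-0.9,-0.68],[0,0,0.09]],[[-1,-0.9,-0.68],[0,0,0.09]]], claw=0)

```text
clock: 3.1
tcp_pos: [0.3795, 0.347, 0.4194]
orientation: [-0.724, -3.056, 0.001]
contact_force: [-0.1, 1.2, -0.4]
grip_width: 0.0851
gripper_force: 0.0
```

```bash
python3 -c "
from h import *
print(r.get_obs()['joints'].round(3),r.get_obs()['tcp_pos'],go(.46,.2,.42,63.3),go(.537,-.2757,.2,63.3),go(.537,-.2757,.079,63.3))"
```

```text
[-1.051  0.083  0.206  1.704 -0.018  1.358  0.263] [0.37946919 0.34702979 0.41942352] (array([-0.552, -0.381, -0.002]), array([-0.0007, -0.0004,  0.0006])) (array([-1.681, -1.943,  0.879]), array([-0.0007, -0.0004,  0.0006])) (array([-1.681, -1.942,  1.363]), array([-0.0007, -0.0004,  0.0006]))
```

servo_tool(commands=[[[-0.25,-0.15,0],[0,0,0]],[[-0.45,-0.3,0],[0,0,0]],[[-0.55,-0.46,0],[0,0,0]],[[-0.65,-0.62,0.05],[0,0,0]],[[-0.75,-0.78,0.1],[0,0,0]],[[-0.9,-0.92,0.15],[0,0,0]],[[-0.98,-1,0.2],[0,0,0]],[[-0.98,-1,0.2],[0,0,0]],[[-0.98,-1,0.2],[0,0,0]]])

```text
clock: 4.0
tcp_pos: [0.4868, 0.0144, 0.3691]
orientation: [-0.723, -3.055, 0.002]
contact_force: [0.5, 0.8, 0.5]
grip_width: 0.0855
gripper_force: 0.0
```

```bash
python3 -c "
from h import *
print(r.get_obs()['joints'].round(3),r.get_obs()['tcp_pos'],go(.537,-.2757,.2,63.3),go(.537,-.2757,.079,63.3))"
```

```text
[-0.667  0.048  0.538  1.857 -0.025  1.246  0.984] [0.48675821 0.01443598 0.36914479] (array([-0.701, -0.946,  0.677]), array([-0.0012, -0.0009,  0.0007])) (array([-0.702, -0.945,  1.161]), array([-0.0012, -0.0009,  0.0007]))
```

servo_tool(commands=[[[-0.1,-0.15,0.05],[0,0,0]],[[-0.2,-0.3,0.15],[0,0,0]],[[-0.35,-0.45,0.25],[0,0,0]],[[-0.45,-0.6,0.35],[0,0,0]],[[-0.55,-0.75,0.45],[0,0,0]],[[-0.65,-0.88,0.55],[0,0,0]],[[-0.702,-0.945,0.6],[0,0,0]],[[-0.702,-0.945,0.65],[0,0,0]],[[-0.702,-0.945,0.68],[0,0,0]],[[-0.702,-0.945,0.68],[0,0,0]],[[-0.702,-0.945,0.68],[0,0,0]]])

```text
clock: 5.1
tcp_pos: [0.5395, -0.2727, 0.2007]
orientation: [0.716, 3.058, 0.002]
contact_force: [1.2, -0.2, -0.4]
grip_width: 0.0853
gripper_force: 0.0
```

```bash
python3 - <<'E'
from h import *
print(r.get_obs()['joints'].round(3),r.get_obs()['tcp_pos'],go(.537,-.2757,.079,63.3))
a=r.grab_frame("side")[0];b=r.grab_frame("top")[0]
a=cv2.resize(a[150:300,310:460],(400,400));b=cv2.resize(b[140:260,350:470],(400,400))
cv2.imwrite("pics/pre.png",cv2.convertScaleAbs(np.hstack([a,b]),alpha=1.5)[...,::-1])
E
```

```text
[-0.114  0.477  0.648  1.812 -0.345  0.967  1.79 ] [ 0.53953634 -0.27268195  0.20070919] (array([ 0.004, -0.016,  0.487]), array([0.0008, 0.0001, 0.0039]))
```

View pics/pre.png

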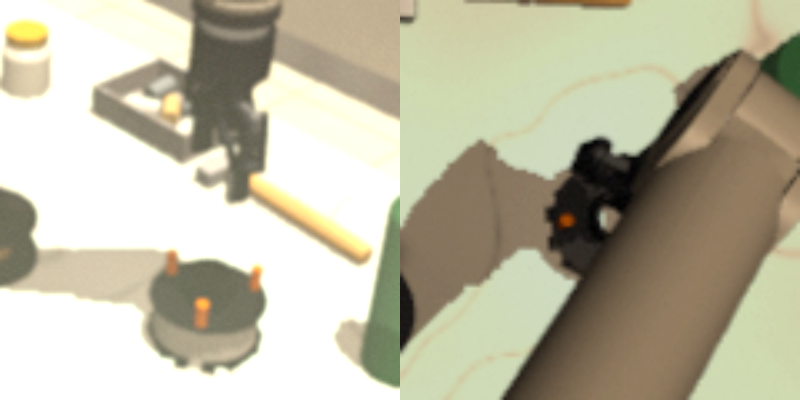

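servo_tool(commands=[[[0.004,-0.014,0.15],[0,0,0.004]],[[0.004,-0.014,0.3],[0,0,0.004]],[[0.004,-0.014,0.4],[0,0,0.004]],[[0.004,-0.014,0.45],[0,0,0.004]],[[0.004,-0.014,0.487],[0,0,0.004]],[[0.004,-0.014,0.487],[0,0,0.004]],[[0.004,-0.014,0.487],[0,0,0.004]],[[0.004,-0.014,0.487],[0,0,0.004]]])

```text
clock: 6.0
tcp_pos: [0.5368, -0.2782, 0.0798]
orientation: [0.73, 3.053, -0.0]
contact_force: [0.6, -0.2, -0.4]
grip_width: 0.0849
gripper_force: 0.0
```

servo_tool(commands=[[[0,0,0],[0,0,0]],[[0,0,0],[0,0,0]],[[0,0,0],[0,0,0]],[[0,0,0],[0,0,0]],[[0,0,0],[0,0,0]],[[0,0,0],[0,0,0]],[[0,0,0],[0,0,0]],[[0,0,0],[0,0,0]],[[0,0,0],[0,0,0]],[[0,0,0],[0,0,0]]], claw=1, squeeze=70)

```text
clock: 7.0
tcp_pos: [0.5367, -0.2774, 0.0797]
orientation: [0.73, 3.054, 0.002]
contact_force: [-1.6, 2.9, 8.2]
grip_width: 0.0497
gripper_force: 71.8
```

servo_tool(commands=[[[0,0,-0.03],[0,0,0]],[[0,0,-0.1],[0,0,0]],[[0,0,-0.2],[0,0,0]],[[0,0,-0.3],[0,0,0]],[[0,0,-0.4],[0,0,0]],[[0,0,-0.5],[0,0,0]],[[0,0,-0.58],[0,0,0]],[[0,0,-0.58],[0,0,0]],[[0,0,-0.58],[0,0,0]],[[0,0,-0.58],[0,0,0]]], squeeze=90)

```text
clock: 8.0
tcp_pos: [0.5349, -0.277, 0.2217]
orientation: [-0.73, -3.052, -0.001]
contact_force: [-0.2, -0.3, -6.1]
grip_width: 0.0491
gripper_force: 94.3
```

```bash
python3 - <<'E'
from h import *
np.set_printoptions(precision=4,suppress=True)
o=r.get_obs();print(o['joints'].round(3),o['tcp_pos'],o["contact_force"],o["moment"],o["grip_width"])
im,d=r.grab_frame("side");hs=cv2.cvtColor(im,cv2.COLOR_RGB2HSV)
m=((hs[...,0]>5)&(hs[...,0]<20)&(hs[...,1]>140)&(hs[...,2]>70)).astype(np.uint8);m[:,:340]=0;m[:,440:]=0;m[:150]=0;m[285:]=0
n,l,s,c=cv2.connectedComponentsWithStats(m)
zt=o['tcp_pos'][2]+.002
for i in range(1,n): print("side peg",c[i],s[i],at_z("side",(c[i][0],s[i][1]+2),zt)-o['tcp_pos'])
im2,_=r.grab_frame("top")
a=cv2.resize(im[150:300,310:460],(400,400));b=cv2.resize(im2[140:260,350:470],(400,400))
cv2.imwrite("pics/lift.png",cv2.convertScaleAbs(np.hstack([a,b]),alpha=1.5)[...,::-1])
print(go(.4627,.2268,o['tcp_pos'][2],92))
E
```

```text
[-0.124  0.453  0.67   1.797 -0.326  1.009  1.776] [ 0.5349 -0.277   0.2217] [-0.1674 -0.332  -6.0797] [-0.0275  0.0245  0.0283] 0.04909133885968928
side peg [377.8462 204.1154] [376 200   4   9  26] [-0.0091  0.0391  0.002 ]
side peg [411.1923 210.1154] [409 205   5  10  26] [ 0.0383 -0.0307  0.002 ]
side peg [389.9592 221.1429] [388 216   5  12  49] [-0.041  -0.0312  0.002 ]
(array([1.17 , 1.667, 0.003]), array([ 0.0002, -0.0019, -0.3211]))
```

View pics/lift.png

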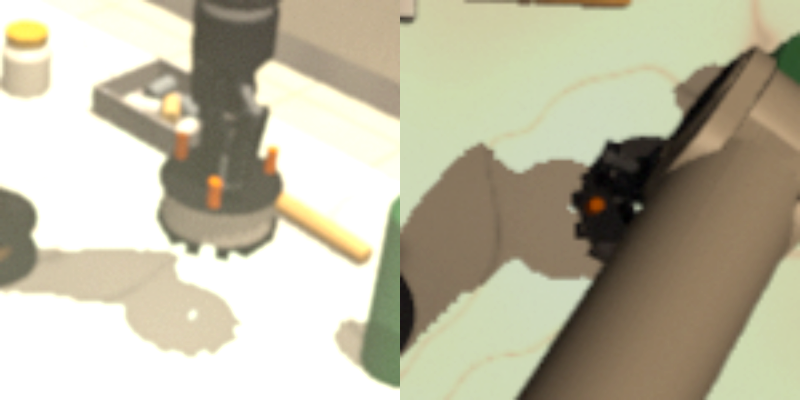

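servo_tool(commands=[[[0.04,0.06,0],[0,0,0]],[[0.12,0.17,0],[0,0,-0.03]],[[0.2,0.29,0],[0,0,-0.06]],[[0.28,0.41,0],[0,0,-0.1]],[[0.37,0.53,0],[0,0,-0.14]],[[0.45,0.65,0],[0,0,-0.18]],[[0.53,0.77,0],[0,0,-0.22]],[[0.61,0.88,0],[0,0,-0.26]],[[0.67,0.96,0],[0,0,-0.3]],[[0.69,1,0],[0,0,-0.32]],[[0.69,1,0],[0,0,-0.32]]])

```text
clock: 9.2
tcp_pos: [0.4951, 0.0247, 0.2231]
orientation: [0.057, -3.141, -0.0]
contact_force: [-1.1, -0.9, -5.6]
grip_width: 0.0488
gripper_force: 94.8
```

```bash
python3 - <<'E'
from h import *
o=r.get_obs();print(o['joints'].round(3),o['tcp_pos'],o["contact_force"])
print(go(.4632,.2268,.222,92))
E
```

```text
[-0.617  0.226  0.515  2.031 -0.14   0.918  1.579] [0.49512705 0.02468191 0.22311215] [-1.12029576 -0.87064359 -5.634595  ]
(array([0.098, 0.813, 0.005]), array([ 0.0001, -0.0003,  0.0007]))
```

servo_tool(commands=[[[0.01,0.1,0],[0,0,0]],[[0.025,0.22,0],[0,0,0]],[[0.04,0.34,0],[0,0,0]],[[0.055,0.46,0],[0,0,0]],[[0.07,0.58,0],[0,0,0]],[[0.085,0.7,0],[0,0,0]],[[0.095,0.78,0],[0,0,0]],[[0.098,0.813,0],[0,0,0]],[[0.098,0.813,0],[0,0,0]],[[0.098,0.813,0],[0,0,0]],[[0.098,0.813,0],[0,0,0]]])

```text
clock: 10.3
tcp_pos: [0.4646, 0.2235, 0.2235]
orientation: [0.047, -3.141, 0.001]
contact_force: [1.1, 0.0, -6.4]
grip_width: 0.0488
gripper_force: 95.1
```

```bash
cat > pegs.py <<'E'
from h import *
np.set_printoptions(precision=4,suppress=True)
o=r.get_obs();print(o['joints'].round(3),o['tcp_pos'],o["contact_force"],o["moment"])
im,d=r.grab_frame("side");hs=cv2.cvtColor(im,cv2.COLOR_RGB2HSV)
m=((hs[...,0]>5)&(hs[...,0]<20)&(hs[...,1]>140)&(hs[...,2]>70)).astype(np.uint8);m[:,:215]=0;m[:,300:]=0;m[:110]=0;m[225:]=0
n,l,s,c=cv2.connectedComponentsWithStats(m)
pg=[]
for i in range(1,n):
    if s[i,4]>4:
        q=at_z("side",(c[i][0],s[i][1]+2),o['tcp_pos'][2]+.002)-o['tcp_pos'];pg.append(q);print("peg",c[i],s[i],q)
pg=np.array(pg);q=pg-np.array([-.0035,-.0076,0]);print("angles, bias-corrected about tcp",np.degrees(np.arctan2(q[:,1],q[:,0])))
im2,_=r.grab_frame("top")
a=cv2.resize(im[90:240,185:335],(400,400));b=cv2.resize(im2[170:290,200:320],(400,400))
import sys
cv2.imwrite(sys.argv[1],cv2.convertScaleAbs(np.hstack([a,b]),alpha=1.5)[...,::-1])
print(go(.4632,.2268,o['tcp_pos'][2],92))
E
python3 pegs.py pics/over.png
```

```text
[-0.914  0.254  0.408  1.983 -0.124  0.929  1.157] [0.4646 0.2235 0.2235] [ 1.065   0.0409 -6.4369] [ 0.0201  0.0192 -0.0171]
peg [222.8   111.025] [217 110  16   4  40] [0.084  0.3321 0.002 ]
peg [281.8451 113.9014] [273 110  20   9  71] [0.2515 0.1981 0.002 ]
peg [235.7826 116.1522] [232 113   9   7  46] [0.1045 0.2769 0.002 ]
peg [226.4167 118.5833] [225 116   3   6  12] [0.0631 0.2726 0.002 ]
peg [266.3 118.6] [265 116   3   5  10] [0.1728 0.1846 0.002 ]
peg [231.2198 127.5495] [220 124  20   8  91] [0.0371 0.1985 0.002 ]
peg [241.0312 149.9375] [239 145   6   9  32] [-0.0297  0.0333  0.002 ]
peg [269.1429 148.5   ] [268 144   3   8  14] [ 0.0424 -0.0152  0.002 ]
peg [258.2619 158.    ] [256 154   5  10  42] [-0.0246 -0.0532  0.002 ]
peg [234.3 204.8] [232 203   6   5  10] [-0.23   -0.2474  0.002 ]
angles, bias-corrected about tcp [  75.5588   38.8885   69.2027   76.6266   47.4623   78.8668  122.6433
   -9.444  -114.8057 -133.3575]
(array([0.004, 0.011, 0.   ]), array([-0.0002,  0.    , -0.0025]))
```

View pics/over.png

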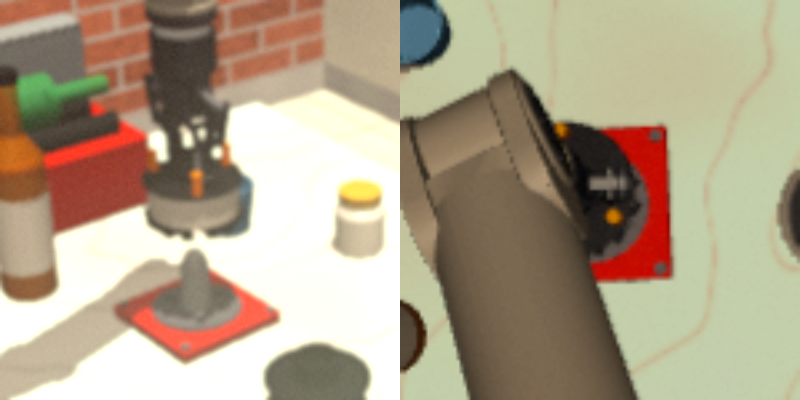

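servo_tool(commands=[[[0.004,0.011,0],[0,0,0]],[[0.004,0.011,0.05],[0,0,0]],[[0.004,0.011,0.1],[0,0,0]],[[0.004,0.011,0.15],[0,0,0]],[[0.004,0.011,0.18],[0,0,0]],[[0.004,0.011,0.21],[0,0,0]],[[0.004,0.011,0.23],[0,0,0]],[[0.004,0.011,0.24],[0,0,0]],[[0.004,0.011,0.24],[0,0,0]],[[0.004,0.011,0.24],[0,0,0]]])

```text
clock: 11.4
tcp_pos: [0.4632, 0.2284, 0.1639]
orientation: [-0.052, 3.141, 0.001]
contact_force: [-0.7, 0.4, -6.3]
grip_width: 0.0486
gripper_force: 95.0
```

```bash
python3 - <<'E'
from h import *
o=r.get_obs();print(o['tcp_pos'],o["contact_force"],o["moment"])
print(go(.4632,.2268,.135,92))
E
```

```text
[0.46318367 0.22843365 0.16387397] [-0.70122647  0.42837883 -6.31919715] [ 0.02777536 -0.00758322 -0.01006635]
(array([ 0.   , -0.007,  0.115]), array([ 0.0003,  0.0004, -0.0011]))
```

servo_tool(commands=[[[0,-0.006,0.0],[0,0,0]],[[0,-0.006,0.02],[0,0,0]],[[0,-0.006,0.04],[0,0,0]],[[0,-0.006,0.06],[0,0,0]],[[0,-0.006,0.06],[0,0,0]],[[0,-0.006,0.06],[0,0,0]]])

```text
clock: 12.0
tcp_pos: [0.4628, 0.2267, 0.1483]
orientation: [0.052, -3.141, 0.001]
contact_force: [-0.2, -0.1, -6.0]
grip_width: 0.0491
gripper_force: 95.0
```

```bash
python3 - <<'E'
from h import *
o=r.get_obs();print(o['tcp_pos'],o["contact_force"],o["moment"])
print(go(.4632,.2268,.11,92))
E
```

```text
[0.46283999 0.22670691 0.14826832] [-0.15511985 -0.06813199 -5.98913872] [-0.02413929  0.00021356 -0.04959164]
(array([-0.002,  0.   ,  0.153]), array([-0.0003, -0.0003, -0.0011]))
```

servo_tool(commands=[[[0,0,0.03],[0,0,0]],[[0,0,0.06],[0,0,0]],[[0,0,0.09],[0,0,0]],[[0,0,0.12],[0,0,0]],[[0,0,0.14],[0,0,0]],[[0,0,0.145],[0,0,0]],[[0,0,0.15],[0,0,0]],[[0,0,0.155],[0,0,0]],[[0,0,0.155],[0,0,0]],[[0,0,0.155],[0,0,0]]])

```text
clock: 13.0
tcp_pos: [0.4631, 0.2269, 0.11]
orientation: [-0.052, 3.141, 0.0]
contact_force: [-0.6, 0.2, -5.9]
grip_width: 0.0489
gripper_force: 95.1
```

servo_tool(commands=[[[0,0,0.005],[0,0,0]],[[0,0,0.01],[0,0,0]],[[0,0,0.012],[0,0,0]],[[0,0,0.012],[0,0,0]],[[0,0,0.012],[0,0,0]]])

```text
clock: 13.5
tcp_pos: [0.4629, 0.2268, 0.1068]
orientation: [0.052, -3.141, 0.0]
contact_force: [0.6, -0.6, -5.2]
grip_width: 0.0491
gripper_force: 95.1
```

servo_tool(commands=[[[0,0,0.005],[0,0,0]],[[0,0,0.01],[0,0,0]],[[0,0,0.014],[0,0,0]],[[0,0,0.018],[0,0,0]],[[0,0,0.02],[0,0,0]],[[0,0,0.022],[0,0,0]],[[0,0,0.022],[0,0,0]],[[0,0,0.022],[0,0,0]]])

```text
clock: 14.3
tcp_pos: [0.4629, 0.2267, 0.1019]
orientation: [0.052, -3.141, -0.0]
contact_force: [-4.3, -2.0, 5.9]
grip_width: 0.049
gripper_force: 96.1
```

servo_tool(commands=[[[0,0,0.003],[0,0,0]],[[0,0,0.006],[0,0,0]],[[0,0,0.008],[0,0,0]],[[0,0,0.008],[0,0,0]],[[0,0,0.008],[0,0,0]]])

```text
clock: 14.8
tcp_pos: [0.4629, 0.2266, 0.1017]
orientation: [0.051, -3.14, -0.002]
contact_force: [-11.5, -6.2, 30.0]
grip_width: 0.0493
gripper_force: 98.9
```

servo_tool(commands=[[[0,0,-0.006],[0,0,0]],[[0,0,-0.008],[0,0,0]],[[0,0,-0.008],[0,0,0]]])

```text
clock: 15.1
tcp_pos: [0.463, 0.2267, 0.1018]
orientation: [0.052, -3.141, -0.001]
contact_force: [-6.1, -3.1, 9.9]
grip_width: 0.049
gripper_force: 96.8
```

servo_tool(commands=[[[0,0,0],[0,0,0]],[[0,0,0],[0,0,0]],[[0,0,0],[0,0,0]],[[0,0,0],[0,0,0]],[[0,0,0],[0,0,0]],[[0,0,0],[0,0,0]],[[0,0,-0.02],[0,0,0]],[[0,0,-0.06],[0,0,0]],[[0,0,-0.12],[0,0,0]],[[0,0,-0.25],[0,0,0]],[[0,0,-0.4],[0,0,0]],[[0,0,-0.6],[0,0,0]],[[0,0,-0.8],[0,0,0]],[[0,0,-0.8],[0,0,0]]], claw=0)

```text
clock: 16.5
tcp_pos: [0.4664, 0.228, 0.3091]
orientation: [-0.051, 3.131, 0.013]
contact_force: [0.9, -0.7, 0.0]
grip_width: 0.0855
gripper_force: 0.0
```

```bash
python3 - <<'E'
from h import *
np.set_printoptions(precision=4,suppress=True)
o=r.get_obs();print(o['tcp_pos'],o['contact_force'],o['joints'].round(2),go(.56,0,.42,92))
im,d=r.grab_frame("side");im2,dep=r.grab_frame("top")
a=cv2.resize(im[120:240,200:320],(400,400));b=cv2.resize(im2[170:290,200:320],(400,400))
cv2.imwrite("pics/rel.png",cv2.convertScaleAbs(np.hstack([a,b]),alpha=1.5)[...,::-1])
E
```

```text
[0.4664 0.228  0.3091] [ 0.866  -0.681   0.0356] [-0.95  0.16  0.43  1.88 -0.07  1.1   1.11] (array([-0.35 , -0.92 , -0.447]), array([ 0.0051,  0.0068, -0.0016]))
```

View pics/rel.png

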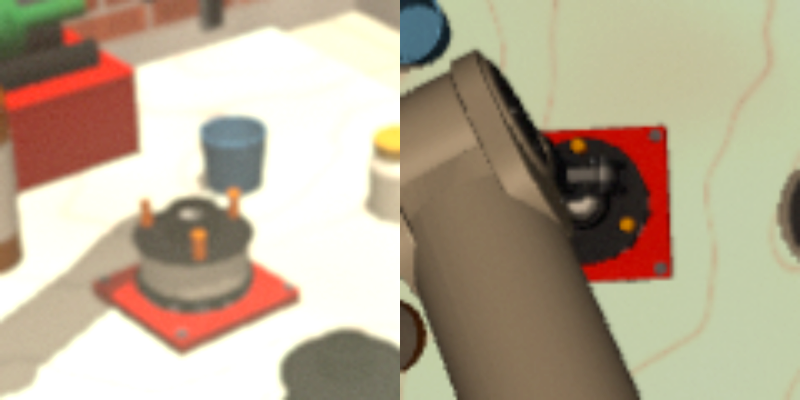

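The reel appears seated level on the unwinder. I'll move the arm aside and check its height and level using depth.

servo_tool(commands=[[[0,-0.02,-0.15],[0,0,0]],[[-0.02,-0.1,-0.3],[0,0,0]],[[-0.05,-0.25,-0.4],[0,0,0]],[[-0.1,-0.4,-0.4],[0,0,0]],[[-0.15,-0.55,-0.4],[0,0,0]],[[-0.2,-0.7,-0.4],[0,0,0]],[[-0.25,-0.85,-0.4],[0,0,0]],[[-0.3,-0.95,-0.4],[0,0,0]],[[-0.3,-1,-0.4],[0,0,0]],[[-0.3,-1,-0.4],[0,0,0]],[[-0.3,-1,-0.4],[0,0,0]]])

```text
clock: 17.7
tcp_pos: [0.5456, -0.0193, 0.4006]
orientation: [0.054, -3.139, -0.001]
contact_force: [-0.6, 0.4, -0.7]
grip_width: 0.0851
gripper_force: 0.0
```

```bash
python3 - <<'E'
from h import *
np.set_printoptions(precision=4,suppress=True)
deps=[]
for i in range(8):
    im,dep=r.grab_frame("top");deps.append(np.where(dep>0,dep,np.nan))
P=cloud("top",np.nan_to_num(np.nanmean(deps,0)))
rr=np.hypot(P[...,0]-.463,P[...,1]-.227)
m=(rr>.03)&(rr<.057)&(P[...,2]>.065)&(P[...,2]<.09);q=P[m]
A=np.c_[q[:,0]-.463,q[:,1]-.227,np.ones(len(q))];c=np.linalg.lstsq(A,q[:,2],rcond=None)[0];print("flange plane slopes, z",c,len(q))
m2=(rr<.03)&(P[...,2]>.1);print("neck",P[m2].mean(0),m2.sum())
b=np.hypot(P[...,0]-.45,P[...,1]+.03);m=(b<.06)&(b>.03)&(P[...,2]>.045)&(P[...,2]<.067);print("empty ref flange z (.056)",P[m].mean(0))
b=np.hypot(P[...,0]-.463,P[...,1]-.227);m=(b>.064)&(b<.074);print("base (.018)",np.median(P[m][:,2]))
print(r.get_obs()["tcp_pos"])
cv2.imwrite("pics/end.png",cv2.convertScaleAbs(im,alpha=1.3)[...,::-1])
E
```

```text
flange plane slopes, z [-0.0015  0.0012  0.0769] 716
neck [0.4627 0.2278 0.1047] 101
empty ref flange z (.056) [nan nan nan]
base (.018) 0.016862990257109134
[ 0.5461 -0.02    0.4013]<stdin>:11: RuntimeWarning: Mean of empty slice.
  ret = um.true_divide(
```

View pics/end.png

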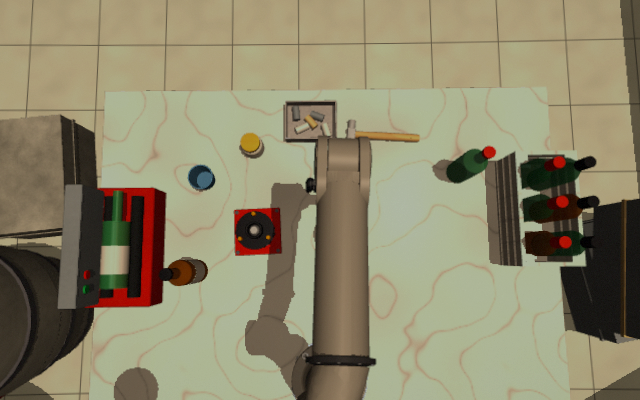

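The end picture shows the reel on the unwinder at (256,230), with the bystanders in view unmoved and the used-up reel hidden under the arm. The flange is at 0.077 m, which matches 0.078 m for fully home, and it is level within 0.002 rad. I'm handing in.

```bash
python3 -c "
from bench import r
print(r.hand_in())"
```

```text
the job is handed in; nothing more can be done
None
```

The full reel is on the red unwinder's spindle, keys in its slots, level and fully home by depth measurement and let go. The bystanders I could see had not moved (the used-up reel was hidden under the arm), and the job is handed in, though the hand-in returned no verdict.

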